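Pass a pine blank through the width gauge

TASK

Check the pine offcut for width: with the fingertips, gently push it along the bench through the gap between the two blue jaws of the width gauge, from the side where it lies now, until it is wholly out on the other side, and leave it lying flat there in line with the gap, its rear end less than 7 cm from the gauge. It must only be pushed: do not pinch it, lift it, tip it or force it against the jaws. Leave the other things on the bench where they are.

Things in the scene. Friction and masses are not known exactly. Their poses are not given: they have to be found in the camera images.
- blank: the pine offcut (blank): a plain flat pale-wood board, 70 mm wide (its x) by 110 mm long (its y) by 22 mm thick, about 80 g, loose, lying flat on the bench. Origin: centre of its underside; z up. It lies on the gauge's +y side at first, sideways of the gap's line and turned by up to about 0.4 rad from it.
- gauge: width gauge, fixed: two blue jaws, each 28 mm wide (x), 64 mm long (y, to -32 and +32 mm), 28 mm high (screw heads to 33), ends fully round seen from above. Gap between them 75 mm wide, centred on the origin, straight along the gauge's y. A 0.6 mm plate between them does not obstruct. Origin: on the bench, mid-gap; z up. The blank goes lengthwise along -y, its 70 mm width across the gap.
- black_tape: roll of black tape, a bystander, 64 mm across, 19 mm high; origin at the centre of its underside
- sanding_block: brown sanding block, a bystander (not the blank), 62 x 112 x 31 mm; origin at the centre of its underside
- mug: spotted white mug, a bystander, 92 x 124 x 93 mm with its handle; origin at the centre of its underside
Things that resemble listed ones, but are neither listed nor needed, are in the scene too. What is shaped like the blank but turquoise is not meant.

How it is judged (in metres and radians):
On the way:
1. the blank is in the gap between the jaws, lengthwise (y of blank in the frame of gauge between -0.03 and 0.03 m and x of blank in the frame of gauge between -0.007 and 0.007 m and angle between the y axis of blank and the y axis of gauge, either way round below 0.15 rad and height (world z) of blank below 0.004 m and angle between blank's own z axis and vertical below 0.06 rad), for 0.05 s.
At the end, for the whole second after the job is handed in: The blank, having passed lengthwise between the jaws, lies flat and at rest wholly beyond them: its centre 87 to 165 mm past the middle of the gap along the gauge's -y and within 30 mm of the gap's centre line (y of blank in the frame of gauge between -0.165 and -0.087 m and x of blank in the frame of gauge between -0.03 and 0.03 m and height (world z) of blank below 0.004 m and angle between blank's own z axis and vertical below 0.06 rad and linear speed of blank below 0.01 m/s); the robot touches nothing.
It fails at once if the blank is lifted (10 mm) off the bench or tipped (0.15 rad) (height (world z) of blank above 0.01 m or angle between blank's own z axis and vertical above 0.15 rad).
It fails at once if the fingers squeeze or force the blank with more than 30 N (contact force between the fingers and blank above 30 N).
It fails at once if the tape roll, sanding block or mug is moved by more than 15 mm (distance of any of black_tape, sanding_block, mug from where it was at the start of the episode above 0.015 m).
It also fails if it takes over 67 s, if anything falls off the work surface, if the arm or the gripper's body presses on something with over 40 N, if the wrist force passes 120 N, or if a joint passes its speed limit or range.

ROBOT

A 6-joint arm with a two-finger parallel gripper is mounted at the origin on a cart in front of the work surface, level with it; the furniture and walls round the work are solid. World frame = base frame: x ahead of the robot, y to its left, z up, the work surface at z = 0. Lengths are in mm, angles in rad, forces in N, time in s.
With the tool pointing down it reaches from about 275 to 725 mm from the base axis. Payload 5.6 kg.
Tool frame: the origin (TCP) lies at the centre of the arm's flange, where the gripper is bolted on; the fingertips stand 173 mm ahead of it and the grasp point (between the pads) lies 155 mm ahead of it (env.finger_overhang is the distance from the TCP to the fingertips, in mm); z points along the fingers, y is the line along which they close (so a half turn about z gives the same grasp; the last joint's range is limited). The gripper opens to 85 mm and grips with 20 to 120 N. Pads are 22 mm wide; open, the fingers measure 114 mm over their backs; the gripper's body (76 mm by 85 mm) begins 54 mm behind the grasp point. The pads swing forward as they close: fully open they stand 13 mm farther back than shut.
Start: joints at [1.605, 0.255, 0.108, 0, -1.424, -0.285], TCP at [136.471, 532.794, 404.683] pointing down, gripper open.
Joint ranges: [-2.95, 2.95], [-1.21, 1.97], [-1.09, 1.5], [-2.87, 1.71], [-2.94, -0.07], [-3.05, 3.05]. Speed limits (rad/s): [2.57, 2.57, 3.14, 3.14, 3.14, 3.14].

INTERFACE

Orientations are given as [roll, pitch, yaw] about the fixed x, y, z axes, in that order (R = Rz(yaw) Ry(pitch) Rx(roll)).
In Python, from plant import env gives the robot as it stands. The module is installed in compiled form; this text tells all that it offers.
- The arm moves only by the tool jog_arm, never from a script. Its argument "commands" is text: rows parted by semicolons, each of 4 numbers parted by spaces: the shift along the tool's x, y, z in mm, then the turn about the tool's z in degrees. A call has 1 to 12 rows; each row shifts and turns the commanded pose from where the row before left it, along the tool's axes as they then stand; what a row does not reach is not made up. A row lasts 1/10 s, in which the tool goes at most 50 mm and 8.59 degrees, less where a joint would pass 70% of its speed; a pose out of reach is approached as far as the arm can. A call with a gripper value outside its range is refused whole. "hand" is the finger opening in mm, from 0 to 85.4, set as the call begins (left out, the last holds). The fingers move at their own pace and stop on an object; "squeeze" is the grip in N (left out, the last holds). Time passes only in rows, so rows that do not move let the fingers close. It gives the time, the measured TCP pose, the force, the opening and the grip force at its end, in the units of the state.
- env.state(): the state, without advancing time (a new reading comes with each control period).
- env.camera(name): name is "scene" or "top"; returns (picture, depth): 384x512x3 uint8, red, green, blue; 384x512 float32, mm along the optical axis (not along the pixel's ray), 0 where there is no reading.
- env.camera_info(name): a dict with "fx", "fy", "cx", "cy" (pixels), "extrinsics" (4x4, takes a point from camera to world coordinates). Camera axes: x right, y down, z forward; pixel columns grow to the right and rows downward; lengths in mm; the calibration is good to about 2 mm. A picture is of the moment at which its call begins. camera_info takes no time and is no camera call.
- env.sign_off(): hands the job in; it is judged then, once.
The state is a dict: "time": time; "qpos": joint angles; "joint_vel": joint speeds; "joint_torque": joint torques, N m; "tcp_pos": TCP position; "orientation": TCP orientation; "ft_force": force on the tool from outside, world axes, zero at the start; "ft_torque": the same for the moment, N m; "gripper_width": finger opening in mm; "grip_force": force on a finger pad.
Only numpy, scipy, OpenCV 4.12 (cv2) and the standard library are available. Lean on these libraries where they do the work, as an engineer would, in place of code of your own. Each camera call takes 0.05 s, during which the arm holds its last target. There are 200 camera calls.

## Working session

There is one attempt and no reset: what is moved stays moved. The work goes in short steps, Python scripts to look and compute and a tool call to move; the robot and the scene stay as the last step left them, time stands still between calls to the robot, and variables do not carry over. Pictures are saved under pics/ and viewed, at most 10 in all, crops included, and the job is handed in when it is done.

Besides the shell and the picture viewer there is one more tool, called after "Call:" as name(argument=value, ...) on one line, values as JSON. jog_arm: Moves the arm, as the interface text tells. Its arguments: {"type":"object","properties":{"commands":{"type":"string"},"hand":{"type":"number"},"squeeze":{"type":"number"}},"required":["commands"]}

```bash
mkdir -p pics
cat > h.py <<'E'
import numpy as np, cv2
from plant import env
def shot(n):
    im,d=env.camera(n); i=env.camera_info(n); T=np.array(i["extrinsics"])
    v,u=np.mgrid[:384,:512]
    P=np.stack([(u-i["cx"])/i["fx"]*d,(v-i["cy"])/i["fy"]*d,d,np.ones_like(d)],-1)@T.T
    return im,d,P[...,:3]
E
python3 - <<'E'
from h import *
for n in("top","scene"):
    im,d,P=shot(n); np.savez("%s0.npz"%n,im=im,d=d,P=P)
    cv2.imwrite("pics/%s0.png"%n,cv2.resize(im[...,::-1],(768,576)))
    print(n,np.array(env.camera_info(n)["extrinsics"]).round(3).tolist())
print(env.state())
E
```

```text
top [[0.003, -0.991, 0.133, 341.665], [-1.0, -0.0, 0.02, 181.337], [-0.02, -0.133, -0.991, 1198.038], [0.0, 0.0, 0.0, 1.0]]
scene [[-0.504, -0.351, 0.789, -425.148], [-0.864, 0.219, -0.454, 713.358], [-0.014, -0.91, -0.413, 541.224], [0.0, 0.0, 0.0, 1.0]]
{'time': 0.1, 'qpos': array([ 1.60459515e+00,  2.55705623e-01,  1.07129758e-01, -3.92865028e-04,
       -1.42390194e+00, -2.84573485e-01]), 'joint_vel': array([-9.49942127e-04, -7.63147859e-04,  7.50801256e-04,  2.02790971e-03,
        1.12665762e-03, -1.05112033e-05]), 'joint_torque': array([-2.65990944e-03, -3.87601376e+01,  2.38477421e+01,  5.37776604e+00,
       -3.68961773e-03,  5.44509930e-06]), 'tcp_pos': array([136.40431631, 532.67141062, 403.87940535]), 'orientation': array([ 3.13986971e+00, -9.91651095e-05, -2.50832403e-01]), 'ft_force': array([ 0.12120996, -0.5691751 , -0.01277851]), 'ft_torque': array([-0.02376417, -0.01690483,  0.02713056]), 'grip_force': 0.0, 'gripper_width': 85.36101572219522}
```

View pics/top0.png

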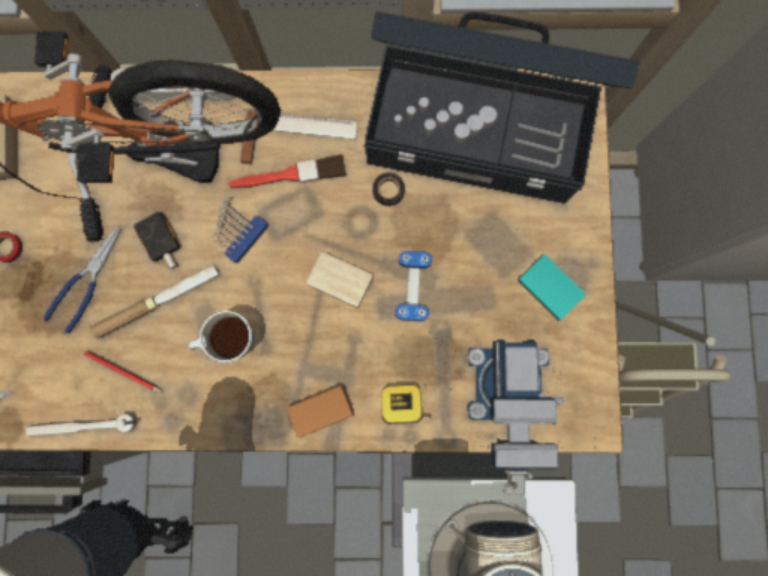

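View pics/scene0.png

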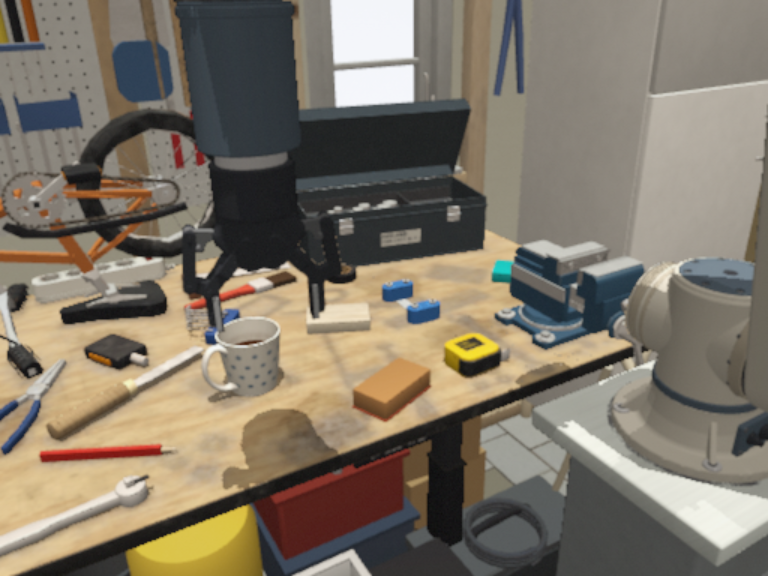

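The top view shows the pale pine board at about (340,279) and the gauge's blue jaws at (415,259) and (411,312). The black tape is at (388,189), the sanding block at (320,410), the mug at (227,337) and the vise at (510,385). There are two candidates for the blank: the pale board at (340,279), which fits the pine on the gauge's +y side, and the turquoise one at (552,287), which is excluded by colour.

```bash
cat >> h.py <<'E'
def rect(P,m,zlo,zhi):
    m=m&(P[...,2]>zlo)&(P[...,2]<zhi)
    n,l,s,c=cv2.connectedComponentsWithStats(m.astype(np.uint8))
    k=1+np.argmax(s[1:,4]); q=P[l==k]
    return cv2.minAreaRect(q[:,:2].astype(np.float32)),np.median(q[:,2]),len(q),c[k]
def gauge_blank(im,P,off=0):
    hsv=cv2.cvtColor(im,cv2.COLOR_RGB2HSV); H,S,V=[hsv[...,i].astype(int) for i in range(3)]
    box=lambda x0,x1,y0,y1:(P[...,0]>x0)&(P[...,0]<x1)&(P[...,1]>y0)&(P[...,1]<y1)
    return H,S,V,box
E
python3 - <<'E'
from h import *
z=np.load("top0.npz");im,P=z["im"],z["P"]
H,S,V,box=gauge_blank(im,P)
u,v=np.meshgrid(np.arange(512),np.arange(384))
win=lambda a,b,c,d:(u>a)&(u<b)&(v>c)&(v<d)
print("bench",np.median(P[win(300,325,180,200)][:,2]),np.median(P[win(200,250,215,225)][:,2]))
for nm,w in dict(blank=win(195,255,160,212),jawA=win(262,292,162,182),jawB=win(260,290,198,218),turq=win(340,395,165,215),tape=win(245,275,112,140),sand=win(188,240,250,295),yellow=win(250,292,250,288),vise=win(305,375,222,330)).items():
    print(nm,rect(P,w,9,200))
B=(H>95)&(H<125)&(S>100)
for w in (win(262,292,162,182),win(260,290,198,218)): print(rect(P,w&B,5,60))
cv2.imwrite("pics/crop.png",cv2.resize(im[140:230,190:300,::-1],(770,630),interpolation=cv2.INTER_CUBIC)[:600])
E
```

```text
bench -0.12651277001521066 -0.29381235987216314
blank (((523.5218505859375, 280.1383972167969), (110.12239074707031, 70.12542724609375), 65.27108764648438), np.float64(21.521355553190347), 938, array([225.73880597, 185.75159915]))
jawA (((562.0437622070312, 134.23178100585938), (60.86469268798828, 28.610754013061523), 85.70976257324219), np.float64(28.261117647845595), 213, array([276.17840376, 172.25821596]))
jawB (((458.5691833496094, 141.77896118164062), (62.318668365478516, 27.948829650878906), 88.57981872558594), np.float64(27.913530384498472), 215, array([273.9627907 , 207.81395349]))
turq (((508.6561279296875, -125.27721405029297), (109.69351959228516, 71.04512023925781), 43.912357330322266), np.float64(21.753440805194828), 992, array([367.54334677, 190.99092742]))
tape (((703.0048217773438, 185.89404296875), (61.91807174682617, 61.837154388427734), 88.52339935302734), np.float64(18.13208591788748), 264, array([258.36742424, 125.15530303]))
sand (((274.4872741699219, 313.6274108886719), (59.89008331298828, 110.75084686279297), 22.307594299316406), np.float64(31.406290027909563), 880, array([212.53636364, 273.69431818]))
yellow (((287.92626953125, 161.5577392578125), (68.94169616699219, 72.95897674560547), 4.3370161056518555), np.float64(33.91861910261673), 634, array([266.93059937, 269.35173502]))
vise (((270.3851318359375, -48.957359313964844), (169.53720092773438, 267.6060791015625), 89.394775390625), np.float64(130.6845252837236), 3865, array([342.49624838, 270.62173351]))
(((560.0491333007812, 132.80743408203125), (57.36308288574219, 26.83335304260254), 88.9469985961914), np.float64(27.8120010292688), 146, array([276.71917808, 172.7739726 ]))
(((458.5930480957031, 140.427978515625), (59.728919982910156, 26.84019660949707), 85.45722198486328), np.float64(27.708372763597026), 151, array([274.19205298, 208.05298013]))
```

View pics/crop.png

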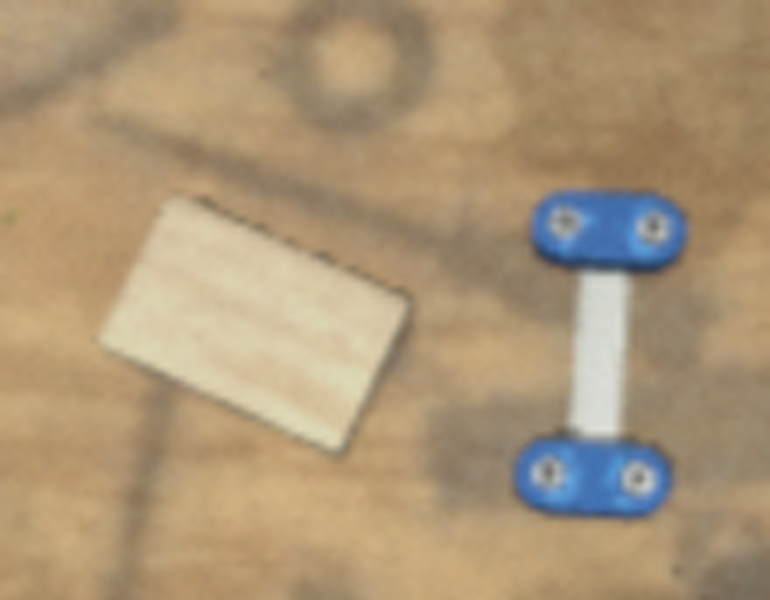

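The crop confirms a flat pale-wood board (measured 110 x 70 x 22 mm), turned about 20° from the gap line. It sits left of the two jaws, whose centres are 104 mm apart.

My plan has three pushes. First, push the -x side flush with two spread fingers to square it up. Then centre it from the +x side. Last, push its rear end through with the fingers half closed.

Call:
jog_arm(commands="0 0 0 -5.1;0 0 0 -5.1;35.2 24.8 0 0;35.2 24.8 0 0;35.2 24.8 0 0;35.2 24.8 0 0;35.2 24.8 0 0;35.2 24.8 0 0;35.2 24.8 0 0;35.2 24.8 0 0;35.2 24.8 0 0;0 0 0 0", hand=70)

```text
time: 1.3
tcp_pos: [438.9, 284.2, 403.9]
orientation: [3.14, 0.0, -0.078]
ft_force: [0.1, 1.1, 0.3]
gripper_width: 69.8
grip_force: 0.0
```

```bash
cat >> h.py <<'E'
O=np.array([510.3,138.]);YAW=-0.073
EX=np.array([np.cos(YAW),np.sin(YAW)]);EY=np.array([-EX[1],EX[0]])
def tog(p): p=np.asarray(p)[:2]-O; return np.array([p@EX,p@EY]).round(1)
def rep():
    s=env.state(); print("t%.1f tcp gauge"%s["time"],tog(s["tcp_pos"]),"z%.1f yaw %.3f"%(s["tcp_pos"][2],s["orientation"][2]),"w%.1f"%s["gripper_width"],"over",env.finger_overhang,s["ft_force"].round(1),"q",s["qpos"].round(2))
def blank(name="top"):
    im,d,P=shot(name); H,S,V,box=gauge_blank(im,P)
    m=(H>10)&(H<32)&(S<130)&(V>110)&(P[...,2]>14)&(P[...,2]<27)
    q=(P[...,:2]-O)@np.stack([EX,EY],1); m&=(abs(q[...,0])<130)&(abs(q[...,1])<260)
    n,l,s,c=cv2.connectedComponentsWithStats(m.astype(np.uint8)); k=1+np.argmax(s[1:,4])
    r=cv2.minAreaRect(q[l==k].astype(np.float32)); print(name,"blank gauge",[np.round(a,1).tolist() for a in r],s[k,4]); return im,P
E
python3 -c "
from h import *
rep(); im,P=blank()"
```

```text
t1.3 tcp gauge [-81.9 140.6] z403.9 yaw -0.078 w69.8 over 173.4 [0.1 1.1 0.3] q [ 0.87  0.2   0.04  0.   -1.41  0.62]
top blank gauge [[-1.2, 125.6], [75.5, 65.4], 70.4] 382
```

Call:
jog_arm(commands="-3 0 40 0;0 0 45 0;0 0 45 0;0 0 40 0;0 0 25 0;0 0 9 0;0 0 0 0")

```text
time: 2.05
tcp_pos: [432.7, 287.6, 199.9]
orientation: [3.14, 0.001, -0.072]
ft_force: [-0.2, -0.2, 0.4]
gripper_width: 69.8
grip_force: 0.0
```

```bash
python3 -c "
from h import *
rep(); im,d,P=shot('scene')
cv2.imwrite('pics/s1.png',cv2.resize(im[130:280,100:320,::-1],(792,540),interpolation=cv2.INTER_CUBIC))
np.savez('s1.npz',im=im,P=P)"
```

```text
t2.0 tcp gauge [-88.4 143.6] z199.9 yaw -0.072 w69.8 over 173.4 [-0.2 -0.2  0.4] q [ 0.89  0.36 -0.31 -0.   -0.91  0.61]
```

View pics/s1.png

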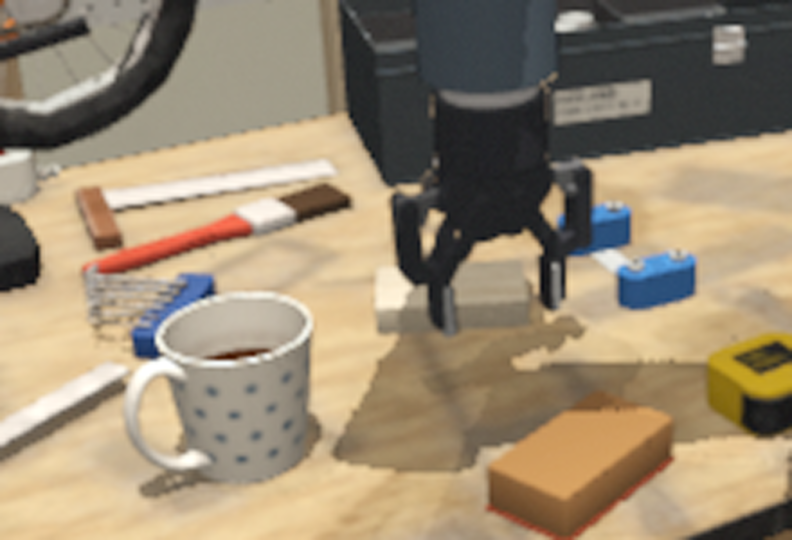

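The gripper is in front of the board, with its tips at about (445,328) and (555,308), just above the bench and clear of everything. The mug is at (240,385) and the sanding block at (580,465). Next I'll read the tip height from depth.

```bash
python3 -c "
from h import *
z=np.load('s1.npz');P=z['P'];q=(P[...,:2]-O)@np.stack([EX,EY],1)
m=(q[...,0]>-112)&(q[...,0]<-65)&(q[...,1]>80)&(q[...,1]<210)&(P[...,2]>8)&(P[...,2]<80)
for a,b in((80,125),(150,210)):
    k=m&(q[...,1]>a)&(q[...,1]<b); Z=P[k][:,2]
    print(np.percentile(Z,[0,1,3,10]).round(1)); k&=(P[...,2]<np.min(Z)+15); print(q[k].min(0),q[k].max(0),k.sum())
"
```

```text
[36.  36.4 38.  42.2]
[-100.938614     96.59383463] [-78.600578   110.32892784] 37
[37.2 37.7 38.9 43.8]
[-103.96886111  178.98340362] [-80.75419615 192.96849685] 36
```

Measured tips are about 36 mm high at TCP z 200. The overhang at this opening is therefore about 164 mm, so TCP z 172 puts the tips at 8 mm.

Call:
jog_arm(commands="0 0 15 0;0 0 13 0;0 0 0 0;8 0 0 0;8 0 0 0;5 0 0 0;4 0 0 0;4 0 0 0;4 0 0 0;4 0 0 0;4 0 0 0;0 0 0 0")

```text
time: 3.3
tcp_pos: [474.6, 284.4, 172.7]
orientation: [-3.141, -0.0, -0.073]
ft_force: [-0.4, -0.1, 0.5]
gripper_width: 70.0
grip_force: 0.0
```

```bash
cat >> h.py <<'E'
def sb(n=""):
    rep(); return blank("scene")
E
python3 -c "
from h import *
rep(); blank('top'); blank('scene')"
```

```text
t3.3 tcp gauge [-46.3 143.4] z172.7 yaw -0.073 w70.0 over 173.4 [-0.4 -0.1  0.5] q [ 0.82  0.44 -0.25  0.   -0.87  0.67]
top blank gauge [[11.6, 115.5], [48.9, 53.8], 76.0] 166
scene blank gauge [[4.4, 125.0], [57.4, 75.6], 69.7] 291
```

Call:
jog_arm(commands="4 0 0 0;4 0 0 0;4 0 0 0;4 0 0 0;4 0 0 0;3 0 0 0;0 0 0 0;-8 0 0 0;-12 0 0 0;-20 0 0 0;0 0 -40 0;0 0 -40 0")

```text
time: 4.6
tcp_pos: [455.2, 285.3, 252.7]
orientation: [3.139, 0.002, -0.071]
ft_force: [0.7, 2.1, 0.0]
gripper_width: 70.3
grip_force: 0.0
```

Call:
jog_arm(commands="-45 0 -40 0;-45 0 0 0;-45 0 0 0;-45 0 0 0;0 0 0 0")

```text
time: 5.1
tcp_pos: [280.7, 297.4, 285.9]
orientation: [-3.141, 0.001, -0.068]
ft_force: [0.9, 0.8, 0.2]
gripper_width: 70.2
grip_force: 0.0
```

```bash
python3 -c "
from h import *
rep(); im,P=blank('top')
cv2.imwrite('pics/t2.png',cv2.resize(im[100:300,150:400,::-1],(750,600)))"
```

```text
t5.1 tcp gauge [-240.6  142.2] z285.9 yaw -0.068 w70.2 over 173.4 [0.9 0.8 0.2] q [ 1.2   0.05 -0.45 -0.   -1.07  0.3 ]
top blank gauge [[26.0, 154.9], [110.1, 70.5], 85.5] 914
```

View pics/t2.png

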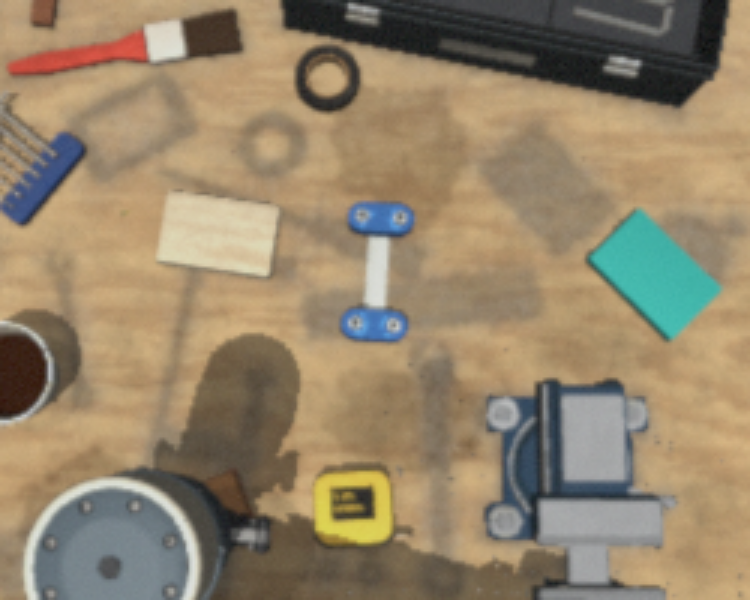

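The board is now at (218,233), nearly parallel to the gap and offset +26 mm, with 4.5° left. The bystanders haven't moved. Next I push back from the +x side.

Call:
jog_arm(commands="41.5 -1.6 0 0.3;41.5 -1.6 0 0;41.5 -1.6 0 0;41.5 -1.6 0 0;41.5 -1.6 0 0;41.5 -1.6 0 0;41.5 -1.6 0 0;41.5 -1.6 0 0;0 0 40 0;0 0 40 0;0 0 0 0")

```text
time: 6.25
tcp_pos: [615.5, 283.4, 198.6]
orientation: [3.134, 0.011, -0.08]
ft_force: [-0.5, -0.5, -1.3]
gripper_width: 69.8
grip_force: 0.0
```

```bash
python3 -c "
from h import *
rep()"
```

```text
t6.2 tcp gauge [ 94.3 152.6] z198.6 yaw -0.080 w69.8 over 173.4 [-0.5 -0.5 -1.3] q [ 0.66  0.63  0.15 -0.   -1.11  0.83]
```

Call:
jog_arm(commands="0 0 0 0;0 0 0 0;0 0 0 0")

```text
time: 6.55
tcp_pos: [617.8, 285.8, 208.9]
orientation: [-3.139, -0.004, -0.078]
ft_force: [-0.1, 0.4, 0.3]
gripper_width: 70.0
grip_force: 0.0
```

Call:
jog_arm(commands="0 0 12 -0.3;0 0 12 0;0 0 12 0;0 0 0 0;0 0 0 0")

```text
time: 7.05
tcp_pos: [617.1, 285.2, 169.2]
orientation: [3.14, 0.001, -0.073]
ft_force: [0.6, 1.3, 0.6]
gripper_width: 70.1
grip_force: 0.0
```

Call:
jog_arm(commands="-5 0 0 0;-5 0 0 0;-4 0 0 0;-4 0 0 0;-4 0 0 0;-4 0 0 0;-4 0 0 0;-4 0 0 0;-4 0 0 0;-4 0 0 0;0 0 0 0;0 0 0 0")

```text
time: 8.25
tcp_pos: [575.1, 288.3, 169.7]
orientation: [3.141, 0.001, -0.073]
ft_force: [0.1, 0.3, 0.1]
gripper_width: 69.9
grip_force: 0.0
```

```bash
python3 -c "
from h import *
rep()"
```

```text
t8.2 tcp gauge [ 53.6 154.6] z169.7 yaw -0.073 w69.9 over 173.4 [0.1 0.3 0.1] q [ 0.71  0.59  0.01 -0.   -0.99  0.79]
```

Call:
jog_arm(commands="-4 0 0 0;-3.6 0 0 0;0 0 0 0;0 0 0 0;5 0 0 0;15 0 0 0;10 0 0 0;0 0 -40 0;0 0 -40 0;0 -30 -40 0;0 -45 0 0;0 -45 0 0")

```text
time: 9.45
tcp_pos: [607.2, 407.1, 292.7]
orientation: [-3.138, -0.003, -0.074]
ft_force: [1.3, -0.0, -0.3]
gripper_width: 70.3
grip_force: 0.0
```

Call:
jog_arm(commands="-15 -30 0 8.5;0 0 0 8.5;0 0 0 8.5;0 0 0 8.5;0 0 0 8.5;0 0 0 8.5;0 0 0 8.5;0 0 0 8.5;0 0 0 8.5;0 0 0 8.5;0 0 0 5;0 0 0 0", hand=25)

```text
time: 10.65
tcp_pos: [594.0, 437.2, 289.6]
orientation: [3.141, -0.0, -1.645]
ft_force: [-0.6, 0.8, -0.5]
gripper_width: 25.3
grip_force: 0.0
```

```bash
python3 -c "
from h import *
rep(); im,P=blank('top')
cv2.imwrite('pics/t3.png',cv2.resize(im[100:300,150:400,::-1],(750,600)))
for n in range(2): blank('top')"
```

```text
t10.7 tcp gauge [ 61.7 304.6] z289.6 yaw -1.645 w25.3 over 173.4 [-0.6  0.8 -0.5] q [ 0.85  0.68  0.49 -0.   -1.38 -0.92]
top blank gauge [[-1.5, 152.2], [109.9, 70.9], 90.0] 914
top blank gauge [[-1.5, 152.3], [70.1, 110.3], 0.2] 910
top blank gauge [[-1.4, 152.4], [110.2, 69.9], 89.7] 915
```

View pics/t3.png

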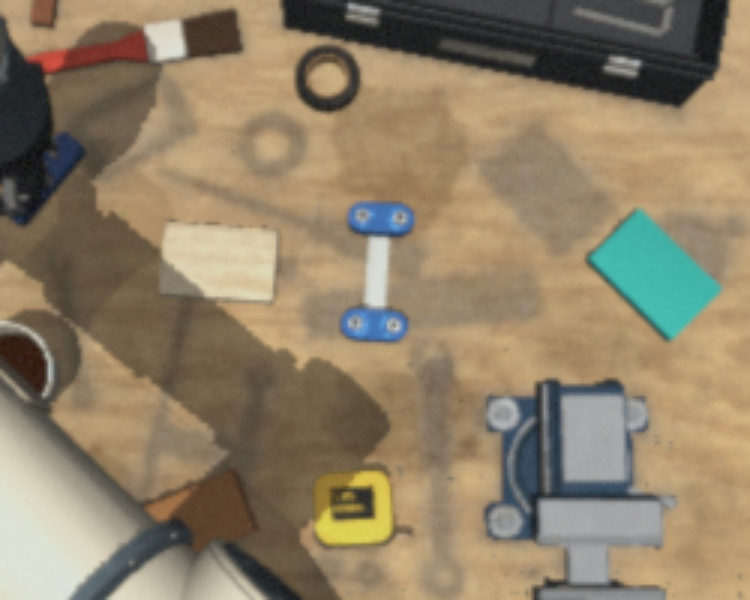

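The board at (219,262) is now parallel to the gap and about centred on it. The gripper is clear at upper left and the bystanders are undisturbed. I'll refine the gauge pose before the pass.

Run:
```python
from h import *
def lab(Pm): return
R=[]
for i in range(4):
    im,d,P=shot("top"); q=(P[...,:2]-O)@np.stack([EX,EY],1); z=P[...,2]
    r=[]
    for sx in(1,-1):
        m=(abs(q[...,0]*sx-51.5)<30)&(abs(q[...,1])<50)&(z>14)&(z<40); p=q[m]
        rr=cv2.minAreaRect(p.astype(np.float32)); r+=[*rr[0],*p.mean(0),np.percentile(p[:,0]*sx,2),m.sum()]
    m=(abs(q[...,0])<60)&(abs(q[...,1]-152)<75)&(z>14)&(z<27); p=q[m]
    mid=[p[(abs(p[:,1]-152-k)<25),0].mean() for k in(-25,25)]
    R.append(r+[*p.mean(0)]+mid)
print(np.mean(R,0).round(2))
```

```text
[ 5.1640e+01 -4.0000e-02  5.0640e+01  5.8000e-01  3.7760e+01  2.0825e+02
 -5.1900e+01 -9.0000e-02 -5.1740e+01 -1.0000e-01  3.8020e+01  2.1100e+02
 -1.9300e+00  1.5183e+02 -2.0100e+00 -1.8500e+00]
```

Call:
jog_arm(commands="32 31 0 0;32 32 0 0;0 0 30 0;0 0 30 0;0 0 25 0;0 0 12 0;0 0 0 0;0 0 0 0;0 0 0 0")

```text
time: 11.9
tcp_pos: [526.7, 378.6, 194.6]
orientation: [-3.139, 0.002, -1.643]
ft_force: [-0.4, 0.0, -0.7]
gripper_width: 25.0
grip_force: 0.0
```

```bash
python3 -c "
from h import *
rep(); im,d,P=shot('scene'); q=(P[...,:2]-O)@np.stack([EX,EY],1)
m=(abs(q[...,0])<40)&(q[...,1]>222)&(q[...,1]<265)&(P[...,2]>5)&(P[...,2]<60)
print(np.percentile(P[m][:,2],[0,2,5]),q[m].min(0),q[m].max(0),m.sum())"
```

```text
t11.9 tcp gauge [ -1.2 241.2] z194.6 yaw -1.643 w25.0 over 173.4 [-0.4  0.  -0.7] q [ 0.86  0.58  0.05  0.   -1.04 -0.94]
[22.99952263 24.37225301 26.09447137] [-33.26682832 230.86260912] [ 20.67747915 254.1449798 ] 152
```

Call:
jog_arm(commands="0 0 8 0;0 0 6.5 0;0 0 0 0;8 0 0 0;7 0 0 0;4 0 0 0;4 0 0 0;4 0 0 0;4 -0.1 0 0;4 -0.1 0 0;4 -0.1 0 0;0 0 0 0")

```text
time: 13.15
tcp_pos: [523.6, 338.7, 178.4]
orientation: [3.141, -0.0, -1.644]
ft_force: [0.5, 0.3, 0.6]
gripper_width: 24.9
grip_force: 0.0
```

Call:
jog_arm(commands="4 -0.1 0 0;4 -0.1 0 0;4 -0.1 0 0;4 -0.1 0 0;4 -0.1 0 0;4 -0.1 0 0;4 -0.1 0 0;4 -0.1 0 0;4 -0.1 0 0;0 0 0 0")

```text
time: 14.15
tcp_pos: [521.8, 302.6, 178.4]
orientation: [3.141, -0.001, -1.644]
ft_force: [-0.4, -0.2, 0.5]
gripper_width: 24.9
grip_force: 0.0
```

Run:
```python
from h import *
rep()
for n in("top","scene"):
    im,d,P=shot(n); q=(P[...,:2]-O)@np.stack([EX,EY],1); z=P[...,2]
    c=im[110:250,170:340] if n=="top" else im[150:250,150:310]
    cv2.imwrite("pics/%s4.png"%n,cv2.resize(c[...,::-1],None,fx=4,fy=4,interpolation=cv2.INTER_CUBIC))
    for lo,hi in((35,60),(60,85),(85,110),(110,130)):
        p=q[(abs(q[...,0])<50)&(q[...,1]>lo)&(q[...,1]<hi)&(z>14)&(z<27)]
        if len(p): print(n,lo,len(p),np.percentile(p,[2,98],axis=0).round(1).tolist())
```

```text
t14.2 tcp gauge [ -0.5 165. ] z178.4 yaw -1.644 w24.9 over 173.4 [-0.4 -0.2  0.5] q [ 0.78  0.52 -0.1   0.   -0.95 -0.86]
top 35 139 [[-35.2, 44.2], [33.7, 59.6]]
top 60 203 [[-34.1, 60.7], [32.8, 84.4]]
top 85 214 [[-35.1, 85.6], [33.1, 109.5]]
top 110 170 [[-34.8, 110.4], [32.6, 129.8]]
scene 35 77 [[-35.8, 45.4], [33.5, 59.6]]
scene 60 124 [[-36.9, 61.5], [32.2, 83.9]]
scene 85 132 [[-36.1, 85.3], [33.8, 109.2]]
scene 110 104 [[-37.8, 110.2], [30.0, 129.5]]
```

View pics/top4.png

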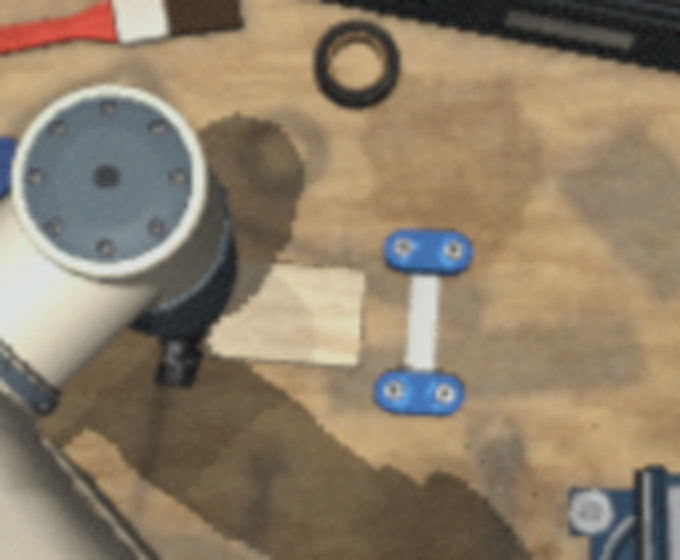

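The board's front edge (x≈362, rows 270–363) lines up with the gap between the jaws (rows 272–372). It is less than 1 mm off centre and straight, so I push on through.

Call:
jog_arm(commands="4 -0.2 0 0;4 -0.2 0 0;4 -0.2 0 0;4 0 0 0;4 0 0 0;4 0 0 0;4 0 0 0;4 0 0 0;4 0 0 0;4 0 0 0;4 0 0 0;4 0 0 0")

```text
time: 15.45
tcp_pos: [519.0, 255.0, 178.4]
orientation: [3.142, -0.0, -1.644]
ft_force: [-0.9, 0.4, 0.1]
gripper_width: 25.5
grip_force: 0.2
```

Call:
jog_arm(commands="5 0 0 0;5 0 0 0;5 0 0 0;5 0 0 0;5 0 0 0;5 0 0 0;5 0 0 0;5 0 0 0;5 0 0 0;5 0 0 0;0 0 0 0")

```text
time: 16.55
tcp_pos: [515.3, 204.8, 178.4]
orientation: [3.141, -0.0, -1.644]
ft_force: [0.4, -0.0, 0.7]
gripper_width: 24.8
grip_force: 0.0
```

Run:
```python
from h import *
rep()
im,d,P=shot("top"); q=(P[...,:2]-O)@np.stack([EX,EY],1); z=P[...,2]
for lo,hi in((-90,-60),(-60,-35),(-30,0),(0,30),(35,60)):
    p=q[(abs(q[...,0])<50)&(q[...,1]>lo)&(q[...,1]<hi)&(z>14)&(z<25)]
    if len(p): print(lo,len(p),np.percentile(p,[2,98],axis=0).round(1).tolist())
```

```text
t16.6 tcp gauge [ 0.1 67. ] z178.4 yaw -1.644 w24.8 over 173.4 [ 0.4 -0.   0.7] q [ 0.66  0.44 -0.24  0.   -0.89 -0.73]
-60 157 [[-34.1, -53.5], [32.7, -35.3]]
-30 246 [[-34.0, -29.4], [37.7, -0.6]]
0 221 [[-35.1, 0.7], [37.3, 28.8]]
35 48 [[-34.8, 35.4], [-11.7, 53.5]]
```

The board is in the gap, centred, and the contact force is negligible. I continue until its centre is about 108 mm past the middle.

Call:
jog_arm(commands="5 0 0 0;5 0 0 0;5 0 0 0;5 0 0 0;5 0 0 0;5 0 0 0;5 0 0 0;5 0 0 0;5 0 0 0;5 0 0 0;5 0 0 0;0 0 0 0")

```text
time: 17.8
tcp_pos: [511.2, 149.8, 178.3]
orientation: [3.141, -0.001, -1.644]
ft_force: [-0.4, 0.3, -0.7]
gripper_width: 24.8
grip_force: 0.0
```

Call:
jog_arm(commands="5 0 0 0;5 0 0 0;5 0 0 0;5 0 0 0;5 0 0 0;5 0 0 0;5 0 0 0;5 0 0 0;5 0 0 0;5 0 0 0;4 0 0 0;0 0 0 0")

```text
time: 19.0
tcp_pos: [507.4, 96.2, 178.4]
orientation: [3.141, -0.0, -1.644]
ft_force: [0.3, 0.2, 0.5]
gripper_width: 25.2
grip_force: 0.0
```

Call:
jog_arm(commands="-5 0 0 0;-10 0 0 0;-10 0 0 0;0 0 0 0;0 0 -20 0;0 0 -40 0;0 0 -40 0;-20 0 -20 0;-45 0 0 0;-45 0 0 0;-45 0 0 0;0 0 0 0")

```text
time: 20.2
tcp_pos: [520.3, 280.9, 297.6]
orientation: [-3.142, 0.001, -1.639]
ft_force: [-0.1, -0.3, 0.0]
gripper_width: 25.1
grip_force: 0.0
```

Run:
```python
from h import *
rep(); im,P=blank("top")
cv2.imwrite("pics/t5.png",cv2.resize(im[100:300,150:400,::-1],(750,600)))
q=(P[...,:2]-O)@np.stack([EX,EY],1); m=(abs(q[...,0])<60)&(abs(q[...,1]+105)<70)&(P[...,2]>14)
print(np.percentile(P[m][:,2],[5,50,95]))
```

```text
t20.2 tcp gauge [ -0.5 143.2] z297.6 yaw -1.639 w25.1 over 173.4 [-0.1 -0.3  0. ] q [ 0.76  0.39  0.02 -0.   -1.2  -0.83]
top blank gauge [[0.1, -108.0], [70.7, 110.7], 0.6] 936
[17.9703779  21.61193859 25.49076554]
```

View pics/t5.png

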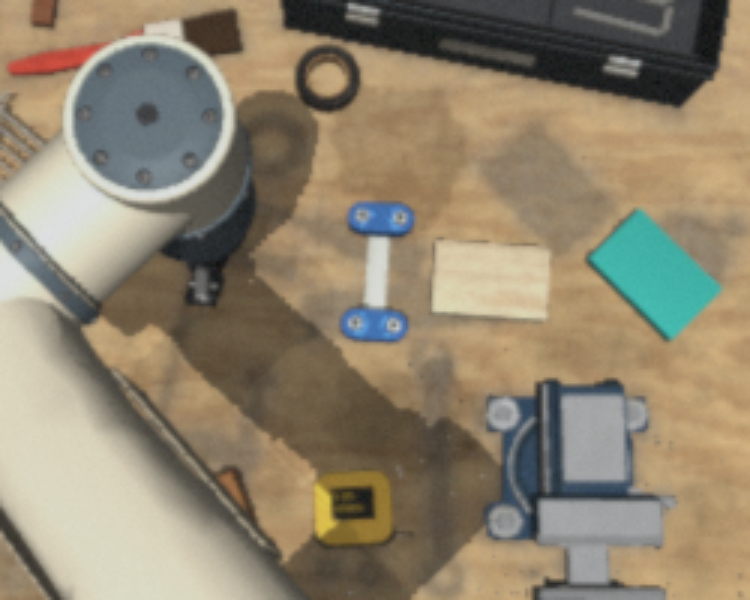

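The board lies flat at (491,279), wholly past the jaws and in line with the gap. Its centre is at gauge (0, -108 mm), so its rear end is about 21 mm from the gauge. The gripper is up and clear, so I'm handing in.

```bash
python3 -c "
from plant import env
print(env.sign_off())"
```

```text
the job is handed in; nothing more can be done
None
```

The pine offcut was pushed through the gauge without binding (so it passes for width) and lies flat and in line beyond it, its rear end about 2 cm past the jaws; the job is handed in, but the sign-off returned no verdict.

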